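Eject the charged battery pack and catch it on the other finger

ROBOT

A 6-joint arm with a two-finger parallel gripper is mounted at the origin on a cart in front of the work surface, level with it; the furniture and walls round the work are solid. World frame = base frame: x ahead of the robot, y to its left, z up, the work surface at z = 0. Lengths are in m, angles in rad, forces in N, time in s.
With the tool pointing down it reaches from about 0.275 to 0.775 m from the base axis. Payload 14.6 kg.
Tool frame: the origin (TCP) lies on the centre line of the jaws, within the pads' length; the fingertips stand 11 mm ahead of it and the grasp point (between the pads) lies 8 mm behind it; z points along the fingers, y is the line along which they close (so a half turn about z gives the same grasp; the last joint's range is limited). The gripper opens to 85 mm and grips with 20 to 120 N. Pads are 22 mm wide; open, the fingers measure 114 mm over their backs; the gripper's body (76 mm by 85 mm) begins 54 mm behind the grasp point. The pads swing forward as they close: fully open they stand 13 mm farther back than shut.
Start: joints at [1.088, 0.263, -0.048, 1.259, 0, 1.415], TCP at [0.169, 0.497, 0.242] pointing down, gripper open.
Joint ranges: [-2.65, 2.65], [-0.89, 1.7], [-1.18, 1.37], [-2.13, 2.11], [-1.35, 1.29], [-3.14, 3.14]. Speed limits (rad/s): [1.89, 1.89, 2.57, 2.79, 3.14, 3.14].

INTERFACE

Orientations are given as a rotation vector (axis times angle).
In Python, from workcell import ctrl gives the robot as it stands. The module is installed in compiled form; this text tells all that it offers.
- The arm moves only by the tool jog_arm, never from a script. Its argument "series" is a list of rows, each a list of 7 numbers: the shift along the tool's x, y, z in mm, then the turn, a rotation vector about the tool's x, y, z in degrees, then the finger opening in mm, from 0 to 85.4. A call has exactly 5 rows; each row shifts and turns the commanded pose from where the row before left it, along the tool's axes as they then stand; what a row does not reach is not made up. A row lasts 1/8 s, in which the tool goes at most 62.5 mm and 10.7 degrees, less where a joint would pass 70% of its speed; a pose out of reach is approached as far as the arm can. A call is refused whole if a number of a shift passes 62.5 or a number of a turn 10.7, either way. A call with a gripper value outside its range is refused whole. The fingers move at their own pace and stop on an object; the grip force is fixed at half the most. Time passes only in rows, so rows that do not move let the fingers close, or fill a call up. It gives the time, the measured TCP pose, the force, the opening and the grip force at its end, in the units of the state.
- ctrl.get_state(): the state, without advancing time (a new reading comes with each control period).
- ctrl.read_camera(name): name is "scene" or "top" or "wrist"; returns (picture, depth): 420x560x3 uint8, red, green, blue; 420x560 float32, m along the optical axis (not along the pixel's ray), 0 where there is no reading.
- ctrl.camera_model(name): a dict with "fx", "fy", "cx", "cy" (pixels), "extrinsics" (4x4, takes a point from world to camera coordinates). Camera axes: x right, y down, z forward; pixel columns grow to the right and rows downward; lengths in m; the calibration is good to about 2 mm. A picture is of the moment at which its call begins: read the wrist's pose just before it. camera_model takes no time and is no camera call; for the wrist camera it gives the pose at the moment of the call.
- ctrl.finish_job(): hands the job in; it is judged then, once.
The state is a dict: "time_s": time; "joint_positions": joint angles; "qvel": joint speeds; "effort": joint torques, N m; "tcp_pos": TCP position; "tcp_rot": TCP orientation; "contact_force": force on the tool from outside, world axes, zero at the start; "moment": the same for the moment, N m; "gripper_width": finger opening in m; "gripper_force": force on a finger pad.
Only numpy, scipy, OpenCV 4.12 (cv2) and the standard library are available. Lean on these libraries where they do the work, as an engineer would, in place of code of your own. Each camera call takes 0.05 s, during which the arm holds its last target. There are 200 camera calls.

TASK

Release the fully charged battery pack, the one with the green light, from the charging dock: have one finger waiting in front of the pack and press the eject key behind it with the other fingertip, so that the pack is caught as the spring kicks it forward, about two centimetres out, before it slides off the dock. Then let the key spring back up while the pack stays trapped on its rails against the finger, and finish like that, still holding it back. Do not lift or squeeze the pack, leave the amber-lit pack seated to go on charging, and leave the things round the dock where they stand.

Things in the scene. Friction and masses are not known exactly. Their poses are not given: they have to be found in the camera images.
- dock: fixed low white dock, 142 long (its x, to the rear) x 180 wide (y, left), 50 mm high at the rear; origin under its centre. Deck slopes 10 degrees down to the front (-x). Two bays at y = +46 and -46 mm with slippery rails, no end stop; rails run on 49 mm ahead of a seated pack. Cheeks rise 19 mm over the rails, their lips reach 3 mm over the packs' flanges. A seated pack's underside centre is at x = +5, z = +25 mm
- green_pack: charged pack: dark block, green light bar on top, 48 long (x, uphill) x 55 wide (62 over its low flanges) x 42 mm high (z, square to the slope), 0.2 to 0.33 kg, loose, in either bay. Origin: centre of its underside. A latch below holds it; with its key down a spring (3.6 N, easing to 1.2 N over 30 mm) kicks it down the slope within about 0.1 s and only a finger stops it
- amber_pack: the pack still charging: same block with an amber light bar, seated in the other bay; same frame. Leave it seated
- key_left_top (a point): middle of the top of the left eject key (dock y = +46 mm): grey cap, 30 down the slope x 34 mm wide, parallel to the 10 degree slope, behind the pack. This point is 18 mm behind the seated pack's rear face, 66 mm behind its front face, 22 mm below the level of its top face, 20 mm over the rails (square to the slope)
- key_right_top (a point): the same for the right bay's eject key (dock y = -46 mm)
- key_left (a joint): travel of the left key, m: 0 up, 0.006 fully down, square to the slope; springs back; 2.4 N to start, about 5 N fully down; the latch lets go at about 0.004, and stands in the way of rising fully until the pack is 12 mm out
- key_right (a joint): travel of the right key, likewise
- salt_shaker: glass salt shaker with a grey top, 44 across, 90 mm high, standing to the right of the dock; origin under its centre. Leave it
- spice_jar: spice jar with a red cap, 45 across, 106 mm high, standing to the left of the dock; origin under its centre. Leave it
- mug: blue and white mug, 78 across, 112 over the handle, 92 mm high, standing behind the dock's left; origin under it. Leave it
Things that resemble listed ones, but are neither listed nor needed, are in the scene too. What is shaped like the green_pack but pink or yellow is not meant.

How it is judged:
On the way:
1. the eject key behind the green-lit pack is pressed down (((y of green_pack in the frame of dock above 0 m and value of joint key_left above 0.003 m) or (y of green_pack in the frame of dock below 0 m and value of joint key_right above 0.003 m))).
At the end, for the whole second after the job is handed in: the green-lit pack is 12 to 40 mm forward of its seat, on its rails (not raised above seated height by over 2 mm, within 0.3 rad of level), still (under 20 mm/s), resting on a finger with 0.1 to 10 N; the amber-lit pack is within 5 mm of its seat; both keys are up (within 1.5 mm) (x of green_pack in the frame of dock between -0.0345 and -0.0069 m and value of joint each of key_left, key_right below 0.0015 m and z of green_pack in the frame of dock between 0.012 and 0.0275 m and angle between green_pack's own z axis and vertical below 0.3 rad and contact force between the fingers and green_pack between 0.1 and 10 N and linear speed of green_pack below 0.02 m/s and distance of amber_pack from where it was at the start of the episode below 0.005 m); the arm keeps its last pose, push and grip.
It fails at once if the green-lit pack slides away (more than 44 mm out of its seat) (x of green_pack in the frame of dock below -0.0385 m).
It fails at once if the green-lit pack is lifted (10 mm above its seated height) (z of green_pack in the frame of dock above 0.035 m).
It fails at once if the amber-lit pack is released or moved 8 mm (distance of amber_pack from where it was at the start of the episode above 0.008 m).
It fails at once if the salt shaker, the spice jar or the mug is moved more than 20 mm (distance of any of salt_shaker, spice_jar, mug from where it was at the start of the episode above 0.02 m).
It also fails if it takes over 32 s, if anything falls off the work surface, if the arm or the gripper's body presses on something with over 40 N, if the wrist force passes 120 N, or if a joint passes its speed limit or range.

## Working session

There is one attempt and no reset: what is moved stays moved. The work goes in short steps, Python scripts to look and compute and a tool call to move; the robot and the scene stay as the last step left them, time stands still between calls to the robot, and variables do not carry over. Pictures are saved under pics/ and viewed, at most 10 in all, crops included, and the job is handed in when it is done.

Besides the shell and the picture viewer there is one more tool, called after ">>>" as name([rows], argument=value, ...), one row to a line, values as JSON. jog_arm: Moves the arm, as the interface text tells. Its arguments: {"type":"object","properties":{"series":{"type":"array"}},"required":["series"]}

```bash
mkdir -p pics; python3 - <<'E'
from workcell import ctrl
import cv2,numpy as np
for n in("top","scene"):
    p,d=ctrl.read_camera(n); cv2.imwrite(f"pics/{n}0.png",p[:,:,::-1]); np.save(f"{n}_d.npy",d); np.save(f"{n}_p.npy",p)
    m=ctrl.camera_model(n); print(n,m["fx"],m["cx"],m["cy"],np.round(m["extrinsics"],3).tolist())
print(ctrl.get_state())
E
```

```text
top 414.0307403230804 280.78476095345655 213.67903041243625 [[0.002, -1.0, 0.015, 0.161], [-0.993, -0.004, -0.116, 0.48], [0.116, -0.015, -0.993, 1.175], [0.0, 0.0, 0.0, 1.0]]
scene 524.6979800891071 278.57851339382887 197.97085229783642 [[0.999, -0.03, 0.021, -0.475], [-0.004, -0.65, -0.76, 0.179], [0.037, 0.759, -0.65, 1.261], [0.0, 0.0, 0.0, 1.0]]
{'time_s': 0.1, 'joint_positions': array([ 1.08772498e+00,  2.63445302e-01, -4.88639253e-02,  1.25942566e+00,
       -2.40976982e-05,  1.41550940e+00]), 'qvel': array([ 0.00034504, -0.00096067,  0.00345261, -0.00135735,  0.00081334,
       -0.00108505]), 'effort': array([ 1.38131560e-03, -6.38576317e+01,  3.85063863e+01,  9.96770425e-03,
       -1.80501897e-04,  1.14561570e-05]), 'tcp_pos': array([0.1689105 , 0.49682507, 0.24189214]), 'tcp_rot': array([-5.12536253e-01, -3.09922609e+00,  1.41157957e-03]), 'contact_force': array([-0.40436095,  0.02682025, -0.00113929]), 'moment': array([-0.02140006,  0.02060941,  0.03938058]), 'gripper_force': 0.0, 'gripper_width': 0.08496368924123007}
```

View pics/top0.png

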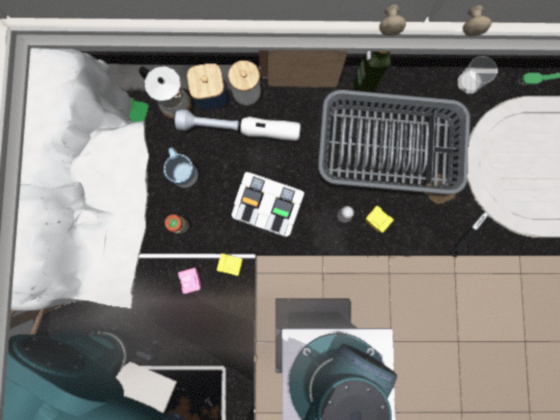

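View pics/scene0.png

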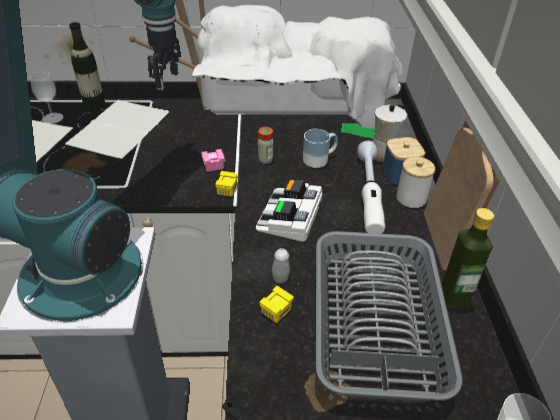

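The top view shows the dock at about (268,204), with the green-lit pack at (280,211) in the right bay and the amber-lit pack at (250,200) in the left bay. The lookalikes are yellow blocks at (380,219) and (230,265), a pink block at (189,281), and a green sponge at (138,112). Next I'll check a close crop and measure.

```bash
python3 - <<'E'
import cv2,numpy as np
p=np.load("top_p.npy")[160:250,210:310,::-1]
a=cv2.resize(p,(650,585),interpolation=cv2.INTER_CUBIC)
cv2.imwrite("pics/c1.png",a)
p=np.load("scene_p.npy")[165:255,240:350,::-1]
cv2.imwrite("pics/c2.png",cv2.resize(p,(715,585),interpolation=cv2.INTER_CUBIC))
E
```

```text
(no output)
```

View pics/c1.png

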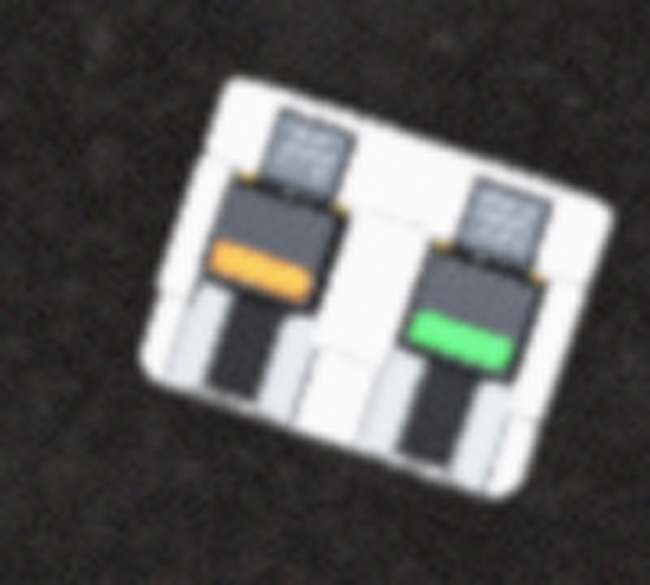

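View pics/c2.png

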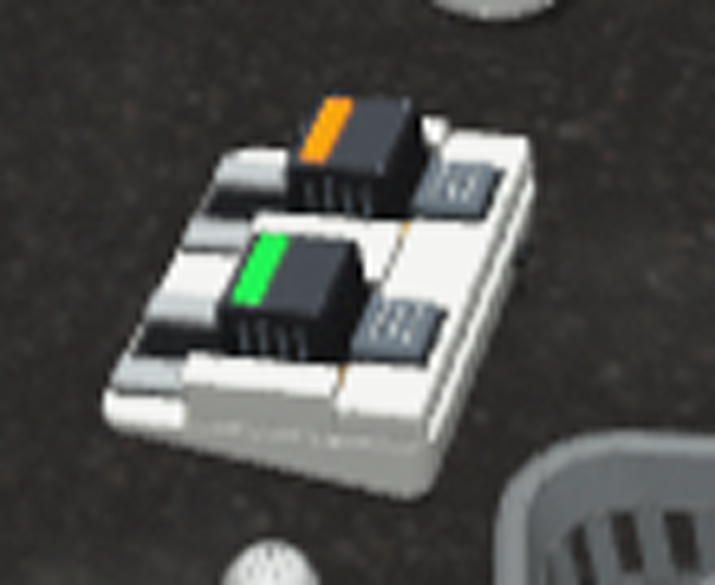

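```bash
cat > h.py <<'E'
import numpy as np,cv2
from workcell import ctrl
from scipy.spatial.transform import Rotation as R
def cloud(d,m):
    v,u=np.mgrid[:d.shape[0],:d.shape[1]]
    c=np.stack([(u-m["cx"])/m["fx"]*d,(v-m["cy"])/m["fy"]*d,d],-1)
    E=np.array(m["extrinsics"]); return (c-E[:3,3])@E[:3,:3]
def proj(P,m):
    E=np.array(m["extrinsics"]); c=np.atleast_2d(P)@E[:3,:3].T+E[:3,3]
    return np.c_[c[:,0]/c[:,2]*m["fx"]+m["cx"],c[:,1]/c[:,2]*m["fy"]+m["cy"]]
def ray(uv,z,m):
    E=np.array(m["extrinsics"]); out=[]
    for (u,v),zz in zip(uv,z):
        r=E[:3,:3].T@[(u-m["cx"])/m["fx"],(v-m["cy"])/m["fy"],1]; C=-E[:3,:3].T@E[:3,3]
        out.append(C+r*(zz-C[2])/r[2])
    return np.array(out)
def fit(L,W):  # planar pose: W = Rz(yaw) L + t
    L=np.array(L)[:,:2];W=np.array(W)[:,:2];l=L.mean(0);w=W.mean(0);a=L-l;b=W-w
    yaw=np.arctan2((a[:,0]*b[:,1]-a[:,1]*b[:,0]).sum(),(a*b).sum())
    c,s=np.cos(yaw),np.sin(yaw);M=np.array([[c,-s],[s,c]]);t=w-M@l
    print("dock",t,np.degrees(yaw),"res mm",np.round(1e3*(L@M.T+t-W),1).tolist()); return t,yaw
E
python3 - <<'E'
from h import *
m=ctrl.camera_model("top"); 
c=lambda x,y:((x+.5)/6.5-.5+210,(y+.5)/6.5-.5+160)
# key rear corners, light bar centres
uv=[c(282,108),c(356,135),c(478,178),c(552,207),c(260,272),c(460,341)]
# bar centre position along the slope unknown: use only the keys for the fit, plus rear dock corners
kz=[52+15*.174]*4
kx=42.9+15*.985
L=np.array([[kx,46+17],[kx,46-17],[kx,-46+17],[kx,-46-17]])/1e3
W=ray(uv[:4],np.array(kz)/1e3,m); print(W)
fit(L,W)
d=np.load("top_d.npy");P=cloud(d,m);p=np.load("top_p.npy").astype(int)
reg=np.zeros(d.shape,bool);reg[160:250,210:310]=1
for lo,hi in((.056,.08),(.03,.053)):
    s=reg&(P[...,2]>lo)&(P[...,2]<hi);n,lab,st,ce=cv2.connectedComponentsWithStats(s.astype(np.uint8))
    for i in range(1,n):
        if st[i,4]>40:
            q=P[lab==i];r=cv2.minAreaRect((q[:,:2]*1e3).astype(np.float32));print(lo,st[i,4],ce[i],q.mean(0),r)
E
```

```text
[[0.58432294 0.24302535 0.05461   ]
 [0.57241174 0.21037682 0.05461   ]
 [0.55348846 0.15665984 0.05461   ]
 [0.54073379 0.12414134 0.05461   ]]
dock [0.50854607 0.20328677] -20.010488582706234 res mm [[-0.0, -0.3], [0.3, 0.4], [-0.7, -0.4], [0.4, 0.2]]
0.056 333 [250.92192192 197.13513514] [0.52183066 0.24754423 0.06621883] ((522.3881225585938, 248.0216827392578), (55.873382568359375, 47.578731536865234), 72.30805969238281)
0.056 323 [281.47678019 207.82662539] [0.49183274 0.16142134 0.06620547] ((492.8641357421875, 160.9445037841797), (54.55022430419922, 48.50897216796875), 71.35082244873047)
0.03 1258 [270.13593005 194.12957075] [0.53421363 0.19376738 0.04497866] ((526.4567260742188, 197.59658813476562), (178.9422149658203, 103.64269256591797), 70.4608154296875)
```

```bash
cat >> h.py <<'E'
T0=np.array([.5088,.2035]);YAW=-19.7
def target(s,h,T0=T0,YAW=YAW,lat=0.):  # mm along slope from seated pack centre, over rails
    D=R.from_euler('z',YAW,degrees=True).as_matrix(); a=np.radians(10)
    X=np.array([np.cos(a),0,np.sin(a)]);N=np.array([-np.sin(a),0,np.cos(a)])
    p=np.array([5,-46+lat,25])+s*X+h*N
    return np.r_[T0,0]+D@p/1e3, D@np.c_[np.cross(X,-N),X,-N]
def plan(tp,tr,n,st=None):
    st=st or ctrl.get_state(); p0=np.array(st["tcp_pos"]);r0=R.from_rotvec(st["tcp_rot"]);p=p0;r=r0
    rv=(r0.inv()*R.from_matrix(tr)).as_rotvec()
    for k in range(1,n+1):
        q=p0+(tp-p0)*k/n; sh=r.inv().apply(q-p)*1e3; tn=np.degrees(rv)/n
        print(np.round(np.r_[sh,tn],1).tolist()); p=q; r=r*R.from_rotvec(rv/n)
E
python3 - <<'E'
from h import *
p,r=target(-5,110); print(p); plan(p,r,15)
E
```

```text
[0.47538182 0.16660571 0.13246061]
[-26.4, -14.3, 7.3, -0.5, -0.5, 6.0]
[-27.7, -11.5, 7.4, -0.5, -0.5, 6.0]
[-28.7, -8.6, 7.6, -0.5, -0.5, 6.0]
[-29.4, -5.6, 7.8, -0.5, -0.5, 6.0]
[-29.7, -2.5, 8.0, -0.5, -0.5, 6.0]
[-29.8, 0.6, 8.3, -0.5, -0.5, 6.0]
[-29.5, 3.6, 8.6, -0.5, -0.5, 6.0]
[-28.8, 6.6, 8.9, -0.5, -0.5, 6.0]
[-27.9, 9.5, 9.2, -0.5, -0.5, 6.0]
[-26.7, 12.3, 9.6, -0.5, -0.5, 6.0]
[-25.1, 15.0, 10.0, -0.5, -0.5, 6.0]
[-23.3, 17.4, 10.3, -0.5, -0.5, 6.0]
[-21.3, 19.7, 10.7, -0.5, -0.5, 6.0]
[-19.0, 21.7, 11.1, -0.5, -0.5, 6.0]
[-16.5, 23.5, 11.5, -0.5, -0.5, 6.0]
```

>>> jog_arm([
  [-26.4, -14.3, 7.3, -0.5, -0.5, 6, 78],
  [-27.7, -11.5, 7.4, -0.5, -0.5, 6, 78],
  [-28.7, -8.6, 7.6, -0.5, -0.5, 6, 78],
  [-29.4, -5.6, 7.8, -0.5, -0.5, 6, 78],
  [-29.7, -2.5, 8, -0.5, -0.5, 6, 78],
])

```text
time_s: 0.72
tcp_pos: [0.2716, 0.3862, 0.2053]
tcp_rot: [1.282, 2.813, 0.055]
contact_force: [0.1, 0.4, -0.2]
gripper_width: 0.0779
gripper_force: 0.0
```

>>> jog_arm([
  [-29.8, 0.6, 8.3, -0.5, -0.5, 6, 78],
  [-29.5, 3.6, 8.6, -0.5, -0.5, 6, 78],
  [-28.8, 6.6, 8.9, -0.5, -0.5, 6, 78],
  [-27.9, 9.5, 9.2, -0.5, -0.5, 6, 78],
  [-26.7, 12.3, 9.6, -0.5, -0.5, 6, 78],
])

```text
time_s: 1.35
tcp_pos: [0.3743, 0.2767, 0.1685]
tcp_rot: [1.937, 2.348, 0.104]
contact_force: [0.6, 0.8, 0.2]
gripper_width: 0.078
gripper_force: 0.0
```

>>> jog_arm([
  [-25.1, 15, 10, -0.5, -0.5, 6, 78],
  [-23.3, 17.4, 10.3, -0.5, -0.5, 6, 78],
  [-21.3, 19.7, 10.7, -0.5, -0.5, 6, 78],
  [-19, 21.7, 11.1, -0.5, -0.5, 6, 78],
  [-16.5, 23.5, 11.5, -0.5, -0.5, 6, 78],
])

```text
time_s: 1.98
tcp_pos: [0.4772, 0.1678, 0.1311]
tcp_rot: [2.448, 1.739, 0.146]
contact_force: [0.1, -0.4, -1.0]
gripper_width: 0.0781
gripper_force: 0.0
```

```bash
python3 - <<'E'
from h import *
p,r=target(-5,110); plan(p,r,1)
m=ctrl.camera_model("wrist"); q,d=ctrl.read_camera("wrist"); np.save("w_d.npy",d);np.save("w_p.npy",q)
import pickle;pickle.dump(m,open("w_m.pkl","wb"))
s=ctrl.get_state();print(s["tcp_pos"],s["gripper_width"],s["contact_force"])
cv2.imwrite("pics/w1.png",cv2.resize(q[:,:,::-1],(800,600),interpolation=cv2.INTER_CUBIC))
E
```

```text
[-1.7, -1.1, -1.6, -0.5, -0.1, 0.5]
[0.47903829 0.16603696 0.13033886] 0.07767733198834548 [ 1.90377958 -0.80496576 -1.31816346]
```

View pics/w1.png

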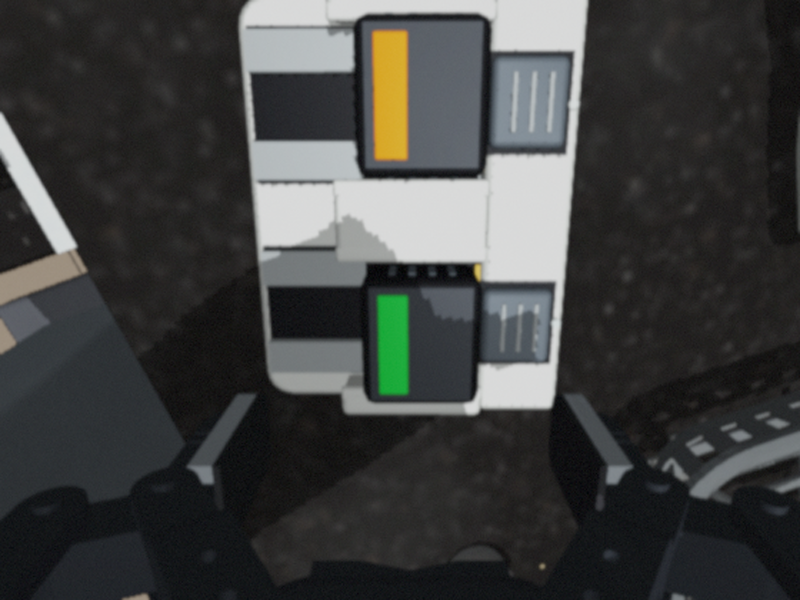

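```bash
python3 - <<'E'
from h import *
import pickle
for _ in range(3):
    s=ctrl.get_state();print(s["time_s"],s["tcp_pos"],s["tcp_rot"],s["joint_positions"])
    ctrl.read_camera("top")
m=pickle.load(open("w_m.pkl","rb"));d=np.load("w_d.npy");P=cloud(d,m)
k=.7
uv=[(490,53),(572,52),(566,152),(488,152),(482,283),(553,283),(548,362),(480,362)]
uv=[((u+.5)*k-.5,(v+.5)*k-.5) for u,v in uv]
x=[27,57,57,27]*2; y=[63,63,29,29,-29,-29,-63,-63]
L=np.array([[5+a*.985-20*.174,b] for a,b in zip(x,y)])/1e3; Z=np.array([25+a*.174+20*.985 for a in x])/1e3
W=ray(uv,Z,m);fit(L,W); i=[1,2,5,6];fit(L[i],W[i])
dd=[P[int(round(v)),int(round(u))] for u,v in [(420*k,100*k),(430*k,340*k),(520*k,90*k),(515*k,345*k)]];print(np.round(dd,4))
s_=(P[...,2]>.056)&(P[...,2]<.076)&(d>0);s_[int(410*k):]=0
n,lab,st,ce=cv2.connectedComponentsWithStats(s_.astype(np.uint8))
for i in range(1,n):
    if st[i,4]>500: q=P[lab==i];print(st[i,4],ce[i]/k,q.mean(0),cv2.minAreaRect((q[:,:2]*1e3).astype(np.float32)))
# fingers in tool frame
s=ctrl.get_state();t=(P-s["tcp_pos"])@R.from_rotvec(s["tcp_rot"]).as_matrix()*1e3
for a in[(235,400),(225,430),(205,465),(580,400),(590,430),(612,465),(240,398),(575,398)]:
    print(a,np.round(t[int(a[1]*k),int(a[0]*k)],1))
f=(np.abs(t[...,0])<30)&(np.abs(t[...,1])<75)&(t[...,2]<40)&(d>0);print(np.percentile(t[f][:,2],[50,90,99,100]) if f.any() else 0)
for sg in(-1,1):
    g=f&(t[...,1]*sg>25); print(sg,g.sum(),np.round(np.percentile(t[g],[0,5,50,95,100],axis=0),1).tolist())
E
```

```text
2.025 [0.47903829 0.16603696 0.13033886] [2.45225464 1.73059799 0.1454826 ] [ 0.22132724  0.21417456 -0.45295448  0.76157721 -0.08891098  2.12748314]
2.075 [0.47777922 0.16704666 0.13065261] [2.44840042 1.73792376 0.14441307] [ 0.22342609  0.21308829 -0.45323871  0.76341422 -0.08815737  2.12421436]
2.125 [0.47689725 0.16783769 0.1309373 ] [2.44615025 1.74220807 0.14411321] [ 0.22508427  0.21216065 -0.45351757  0.76451852 -0.08766763  2.12273324]
dock [0.50939092 0.20414922] -19.032072794896077 res mm [[0.8, -0.1], [-0.2, 0.0], [-0.2, 2.4], [0.7, 2.0], [-0.3, -2.3], [-0.5, -2.2], [-0.2, 0.1], [0.0, 0.0]]
dock [0.50976191 0.20424917] -19.23117816412352 res mm [[0.3, -0.1], [0.2, 2.3], [-0.3, -2.3], [-0.1, 0.1]]
[[0.5214 0.247  0.0663]
 [0.4963 0.1613 0.0669]
 [0.5623 0.2383 0.0528]
 [0.532  0.1385 0.052 ]]
10780 [421.40286244  93.33527697] [0.52232898 0.24851834 0.06695191] ((523.08837890625, 247.8173065185547), (55.769222259521484, 47.47480010986328), 70.63674926757812)
7515 [420.42619523 335.8809999 ] [0.49322728 0.16416653 0.06675632] ((493.3805847167969, 161.71090698242188), (54.295196533203125, 47.749778747558594), 71.18412780761719)
(235, 400) [ 10.3 -43.6  -6.4]
(225, 430) [ 11.  -40.5 -23.1]
(205, 465) [ 10.1 -40.7 -35.4]
(580, 400) [10.3 46.  -7.1]
(590, 430) [ 10.1  43.7 -22. ]
(612, 465) [ 10.7  43.2 -36.9]
(240, 398) [ 10.7 -42.3  -5.5]
(575, 398) [10.2 45.1 -5.2]
[-54.45008767 -23.47978254  -4.47936548   1.57910462]
-1 15798 [[-11.7, -69.4, -77.3], [-4.8, -62.6, -70.8], [10.7, -46.7, -52.6], [16.9, -27.8, -12.2], [18.2, -25.0, 1.6]]
1 15749 [[-12.1, 25.0, -77.7], [-5.1, 28.4, -72.7], [10.5, 46.5, -52.8], [16.8, 64.8, -12.3], [18.3, 72.7, 1.5]]
```

```bash
sed -i 's/^T0=.*/T0=np.array([.5096,.2040]);YAW=-19.2/' h.py; sed -i 's/^def target(s,h,T0=T0/def target(s,h,T0=T0/' h.py; python3 - <<'E'
from h import *
p,r=target(-5,60); plan(p,r,1)
E
```

```text
[-1.5, 1.2, 48.9, -0.5, -0.0, 0.2]
```

>>> jog_arm([
  [-0.5, 0.4, 16, -0.2, 0, 0, 78],
  [-0.5, 0.4, 16, -0.1, 0, 0, 78],
  [-0.5, 0.4, 16.9, -0.1, 0, 0.1, 78],
  [0, 0, 0, 0, 0, 0, 78],
  [0, 0, 0, 0, 0, 0, 78],
])

```text
time_s: 2.8
tcp_pos: [0.4851, 0.1646, 0.0842]
tcp_rot: [2.44, 1.739, 0.153]
contact_force: [0.1, -0.4, 0.3]
gripper_width: 0.0779
gripper_force: 0.0
```

```bash
python3 - <<'E'
from h import *
p,r=target(-5,60); plan(p,r,1)
q,d=ctrl.read_camera("wrist");p,r=target(-5,60); plan(p,r,1);s=ctrl.get_state();print(s["contact_force"],s["gripper_width"])
cv2.imwrite("pics/w2.png",cv2.resize(q[:,:,::-1],(800,600),interpolation=cv2.INTER_CUBIC))
q,d=ctrl.read_camera("scene");cv2.imwrite("pics/s2.png",cv2.resize(q[120:270,210:380,::-1],(680,600),interpolation=cv2.INTER_CUBIC))
E
```

```text
[-0.7, -0.3, 0.9, -0.0, -0.1, 0.1]
[-0.7, -0.6, 1.0, -0.0, -0.1, 0.1]
[-0.19396957 -0.10379791  0.26123983] 0.0779819032227641
```

View pics/w2.png

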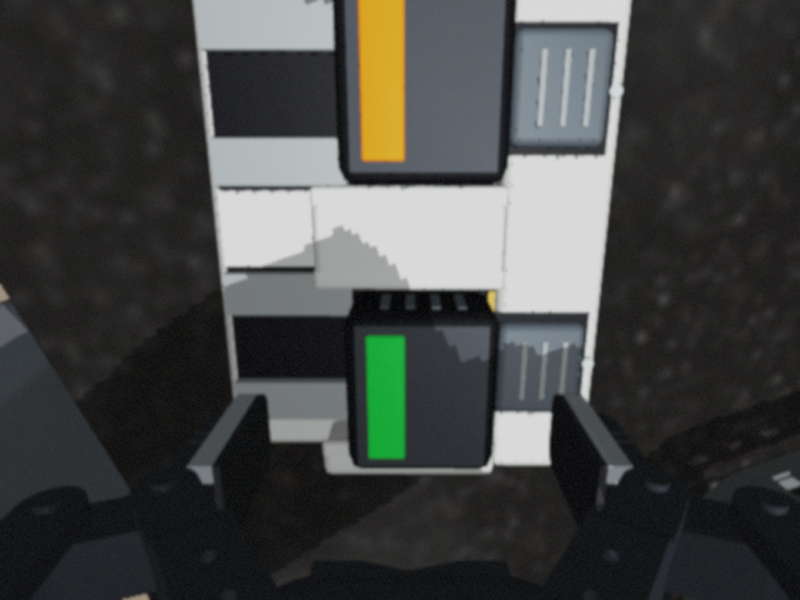

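The fingers straddle the green pack as planned: front finger at (250,400), rear finger at (570,400) above its key. The pack top centre is at (422,400), which matches s ≈ -4 mm. Descending.

>>> jog_arm([
  [-0.5, -0.3, 10, 0, 0, 0, 78],
  [0, -0.2, 12, 0, 0, 0, 78],
  [0, 0, 10, 0, 0, 0, 78],
  [0, 0, 0, 0, 0, 0, 78],
  [0, 0, 0, 0, 0, 0, 78],
])

```text
time_s: 3.52
tcp_pos: [0.4899, 0.162, 0.052]
tcp_rot: [2.441, 1.738, 0.152]
contact_force: [-0.0, -0.2, 0.4]
gripper_width: 0.078
gripper_force: 0.0
```

```bash
python3 - <<'E'
from h import *
p,r=target(-5,28); plan(p,r,1)
q,d=ctrl.read_camera("wrist");s=ctrl.get_state();print(s["contact_force"],s["gripper_width"])
q2,d=ctrl.read_camera("scene");b=cv2.resize(q2[150:250,230:350,::-1],(480,400),interpolation=cv2.INTER_CUBIC)
a=cv2.resize(q[:,:,::-1],(320,240));a=cv2.copyMakeBorder(a,0,160,0,0,cv2.BORDER_CONSTANT)
cv2.imwrite("pics/w3.png",np.hstack([a,b]))
E
```

```text
[0.1, -0.0, 0.3, -0.1, -0.0, 0.1]
[ 0.58446309  0.57819399 -0.79083623] 0.07813224947404651
```

View pics/w3.png

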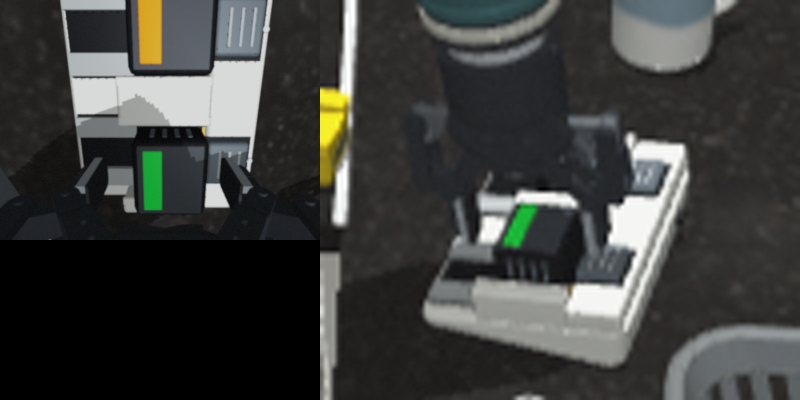

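The side view has the front finger at (465,225) ahead of the green pack and the rear finger at (595,235) over its key, with no contact yet. I'll lower in small steps and watch the force.

>>> jog_arm([
  [0, 0, 2, 0, 0, 0, 78],
  [0, 0, 2, 0, 0, 0, 78],
  [0, 0, 1, 0, 0, 0, 78],
  [0, 0, 0, 0, 0, 0, 78],
  [0, 0, 0, 0, 0, 0, 78],
])

```text
time_s: 4.25
tcp_pos: [0.4907, 0.1617, 0.047]
tcp_rot: [2.441, 1.738, 0.152]
contact_force: [-0.8, -0.7, 0.2]
gripper_width: 0.0781
gripper_force: 0.0
```

>>> jog_arm([
  [0, 0, 1, 0, 0, 0, 78],
  [0, 0, 1, 0, 0, 0, 78],
  [0, 0, 0, 0, 0, 0, 78],
  [0, 0, 0, 0, 0, 0, 78],
  [0, 0, 0, 0, 0, 0, 78],
])

```text
time_s: 4.88
tcp_pos: [0.4909, 0.1616, 0.045]
tcp_rot: [2.441, 1.738, 0.152]
contact_force: [0.1, -0.2, 0.0]
gripper_width: 0.0781
gripper_force: 0.0
```

>>> jog_arm([
  [0, 0, 1, 0, 0, 0, 78],
  [0, 0, 1, 0, 0, 0, 78],
  [0, 0, 0, 0, 0, 0, 78],
  [0, 0, 0, 0, 0, 0, 78],
  [0, 0, 0, 0, 0, 0, 78],
])

```text
time_s: 5.5
tcp_pos: [0.4913, 0.1615, 0.0431]
tcp_rot: [2.441, 1.738, 0.152]
contact_force: [-0.4, 1.2, 2.6]
gripper_width: 0.0776
gripper_force: 1.2
```

>>> jog_arm([
  [0, 0, 1, 0, 0, 0, 78],
  [0, 0, 1, 0, 0, 0, 78],
  [0, 0, 0, 0, 0, 0, 78],
  [0, 0, 0, 0, 0, 0, 78],
  [0, 0, 0, 0, 0, 0, 78],
])

```text
time_s: 6.12
tcp_pos: [0.4914, 0.1615, 0.041]
tcp_rot: [2.442, 1.738, 0.152]
contact_force: [-2.3, 1.5, 2.7]
gripper_width: 0.0783
gripper_force: 3.1
```

>>> jog_arm([
  [0, 0, 1, 0, 0, 0, 78],
  [0, 0, 1, 0, 0, 0, 78],
  [0, 0, 0, 0, 0, 0, 78],
  [0, 0, 0, 0, 0, 0, 78],
  [0, 0, 0, 0, 0, 0, 78],
])

```text
time_s: 6.75
tcp_pos: [0.4918, 0.1613, 0.0391]
tcp_rot: [2.441, 1.738, 0.152]
contact_force: [-4.0, 2.5, 3.0]
gripper_width: 0.0783
gripper_force: 3.5
```

```bash
python3 - <<'E'
from h import *
p,r=target(-5,15); plan(p,r,1)
q,d=ctrl.read_camera("wrist");s=ctrl.get_state();print(s["contact_force"],s["gripper_width"])
q2,d=ctrl.read_camera("scene");b=cv2.resize(q2[150:250,230:350,::-1],(480,400),interpolation=cv2.INTER_CUBIC)
a=cv2.resize(q[:,:,::-1],(320,240));a=cv2.copyMakeBorder(a,0,160,0,0,cv2.BORDER_CONSTANT)
cv2.imwrite("pics/w4.png",np.hstack([a,b]))
E
```

```text
[0.2, 0.2, 0.2, -0.1, -0.0, 0.1]
[-4.25846308  2.4818337   3.55697155] 0.07825163253131633
```

View pics/w4.png

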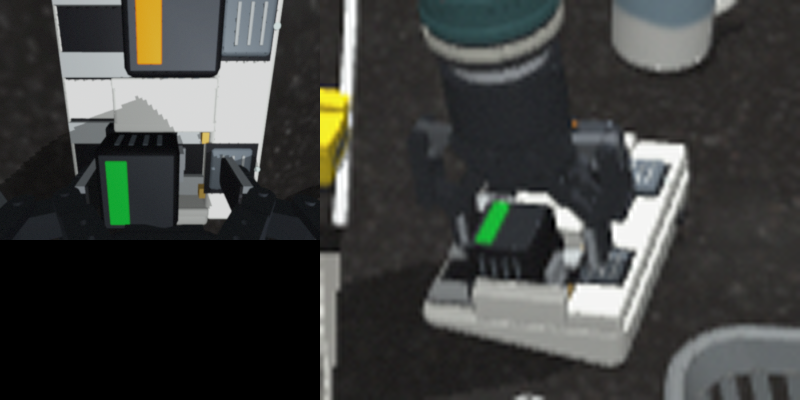

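The pack has been released and caught against the front finger, about 20 mm out. Now I'll raise the tool gently so the key comes up.

>>> jog_arm([
  [0, 0, -1.5, 0, 0, 0, 78],
  [0, 0, -1.5, 0, 0, 0, 78],
  [0, 0, -1.5, 0, 0, 0, 78],
  [0, 0, -1.5, 0, 0, 0, 78],
  [0, 0, 0, 0, 0, 0, 78],
])

```text
time_s: 7.48
tcp_pos: [0.491, 0.1615, 0.0451]
tcp_rot: [2.441, 1.738, 0.152]
contact_force: [-2.2, 0.8, -1.5]
gripper_width: 0.0784
gripper_force: 1.3
```

>>> jog_arm([
  [0, 0, -1.5, 0, 0, 0, 78],
  [0, 0, -1.5, 0, 0, 0, 78],
  [0, 0, -1, 0, 0, 0, 78],
  [0, 0, 0, 0, 0, 0, 78],
  [0, 0, 0, 0, 0, 0, 78],
])

```text
time_s: 8.1
tcp_pos: [0.4903, 0.1619, 0.049]
tcp_rot: [2.441, 1.738, 0.152]
contact_force: [-2.0, 0.5, -0.8]
gripper_width: 0.0779
gripper_force: 1.3
```

```bash
python3 - <<'E'
from h import *
p,r=target(-5,25); plan(p,r,1)
m=ctrl.camera_model("wrist");q,d=ctrl.read_camera("wrist");s=ctrl.get_state();print(s["contact_force"],s["gripper_width"],s["gripper_force"])
P=cloud(d,m);D=R.from_euler('z',YAW,degrees=True).as_matrix();Q=(P-np.r_[T0,0])@D*1e3
g=(Q[...,2]>56)&(Q[...,2]<72)&(abs(Q[...,1]+46)<29)&(Q[...,0]<30)&(Q[...,0]>-60)&(d>0)
n,lab,st,ce=cv2.connectedComponentsWithStats(g.astype(np.uint8));i=1+st[1:,4].argmax()
print("pack top",Q[lab==i].mean(0),np.percentile(Q[lab==i],[2,98],axis=0))
X=np.array([.985,0,.174]);N=np.array([-.174,0,.985]);e=Q-[5,0,25];ss=e@X;hh=e@N
for y in(-46,46):
  k=(abs(ss-42)<12)&(abs(Q[...,1]-y)<14)&(hh<24)&(d>0);print("key height",y,k.sum(),np.percentile(hh[k],[10,50,90]) if k.any() else 0)
a=cv2.resize(q[:,:,::-1],(400,300))
q2,d=ctrl.read_camera("scene");b=cv2.resize(q2[150:250,230:350,::-1],(360,300),interpolation=cv2.INTER_CUBIC)
cv2.imwrite("pics/w5.png",np.hstack([a,b]))
E
```

```text
[0.1, 0.0, 0.2, -0.1, -0.1, 0.1]
[-1.85186791  0.82197801 -1.00886728] 0.07795062208709654 1.287418194115162
pack top [-22.72278443 -41.76160544  64.46456713] [[-50.97814113 -69.35416926  57.52215623]
 [  1.73440168 -18.94997873  68.62406626]]
key height -46 1916 [20.02443619 20.76525971 21.5565898 ]
key height 46 6349 [19.87371932 20.79917901 21.71430827]
```

View pics/w5.png

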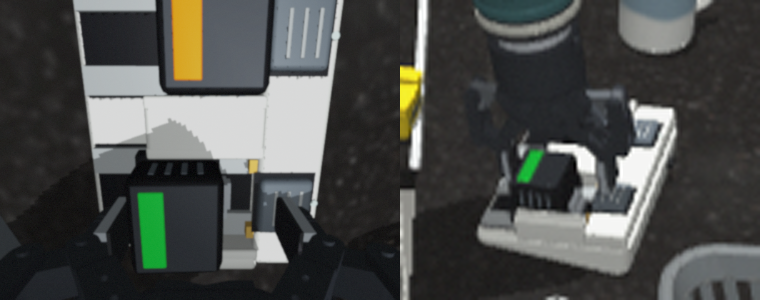

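```bash
python3 -c "
from workcell import ctrl
print(ctrl.finish_job())"
```

```text
the job is handed in; nothing more can be done
None
```

The green-lit pack is out about 20 mm and resting against the front finger with roughly 2 N; both keys are back up, the amber pack looks still seated, and the job is handed in (no verdict was returned).

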